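# Two kitchen trays made up from the stock on the step

### The arm

A 7-joint arm with a two-finger parallel gripper is mounted at the origin on the work surface. World frame = base frame: x ahead of the robot, y to its left, z up, the work surface at z = 0. Lengths are in m, angles in rad, forces in N, time in s.
With the tool pointing down it reaches from about 0.4 to 0.85 m from the base axis. Payload 4.5 kg.
Tool frame: the origin (TCP) lies midway between the tips of the shut fingers; the grasp point (between the pads) lies 19 mm behind it; z points along the fingers, y is the line along which they close (so a half turn about z gives the same grasp; the last joint's range is limited). The gripper opens to 88 mm and grips with 3 to 60 N. Pads are 18 mm wide; open, the fingers measure 123 mm over their backs; the gripper's body (75 mm by 187 mm) begins 45 mm behind the grasp point.
Start: joints at [-1.14, 0.689, -0.195, 1.565, 0.157, 0.902, -0.215], TCP at [0.242, 0.576, 0.239] pointing down, gripper open.
Joint ranges: [-3.01, 3.01], [-0.46, 2.08], [-1.47, 1.51], [0.13, 2.56], [-1, 4.14], [0.04, 2.09], [-2.66, 2.66]. Speed limits (rad/s): [2.57, 2.57, 3.14, 3.14, 3.14, 3.14, 3.14].

### API

Orientations are given as a unit quaternion [x, y, z, w].
In Python, from plant import r gives the robot as it stands.
- The arm moves only by the tool carry_out, never from a script. Its argument "plan" is a list of rows, each an object with "rot": the turn, a rotation vector about the tool's x, y, z in rad, a list of three; "xyz": the shift along the tool's x, y, z in m, a list of three; "grip": the closure in counts, from 0 (fully open) to 255 (shut). In form: [{"rot": [wx, wy, wz], "xyz": [dx, dy, dz], "grip": grip}, ...]. A call has 1 to 8 rows; each row is the pose to reach, as a shift and turn from the pose commanded when the call began, along the tool's axes at that moment; what a row does not reach only later rows make up. A row lasts 1/12 s, in which the tool goes at most 41.7 mm and 7.16 degrees, less where a joint would pass 70% of its speed; a pose out of reach is approached as far as the arm can. A call with a gripper value outside its range is refused whole. The fingers move at their own pace and stop on an object; "squeeze" is the grip in N (left out, the last holds). Time passes only in rows, so rows that repeat a pose let the fingers close. It gives the time, the measured TCP pose, the force, the opening and the grip force at its end, in the units of the state.
- r.get_state(): the state, without advancing time (a new reading comes with each control period).
- r.snapshot(name): name is "scene" or "top" or "wrist"; returns the picture (480x640x3 uint8, red, green, blue); there is no depth.
- r.camera_params(name): a dict with "fx", "fy", "cx", "cy" (pixels), "distortion" ([k1, k2, p1, p2, k3] as OpenCV has them; the pictures are not rectified), "position" and "attitude" of the camera in the world; the wrist camera has in their place "hand_eye" (4x4, takes a point from camera to tool coordinates, whose origin is the TCP and whose axes are the flange's). Camera axes: x right, y down, z forward; pixel columns grow to the right and rows downward; lengths in m; the calibration is good to about 2 mm. A picture is of the moment at which its call begins: read the wrist's pose just before it. camera_params takes no time and is no camera call.
- r.finish_job(): hands the job in; it is judged then, once.
The state is a dict: "clock": time; "q": joint angles; "qd": joint speeds; "joint_torque": joint torques, N m; "tool_pos": TCP position; "eef_rot": TCP orientation; "contact_force": force on the tool from outside, world axes, zero at the start; "moment": the same for the moment, N m; "opening": opening from 0.0 (shut) to 1.0 (fully open); "finger_force": force on a finger pad.
Only numpy, scipy, OpenCV 4.12 (cv2) and the standard library are available. Lean on these libraries where they do the work, as an engineer would, in place of code of your own. Each camera call takes 0.05 s, during which the arm holds its last target. There are 200 camera calls.

### The job

Make up the two trays from the things on the step: on the white tray the steel cup, the blue egg cup and the yellow tin, one standing in each of its three rings; on the blue tray the red tin standing in its ring and the wooden ladle lying lengthwise in its grey trough. Finish the white tray before you finish the blue one. Tip nothing over, and leave the green tin and the salt shaker where they are.

Things in the scene. Friction and masses are not known exactly. Their poses are not given: they have to be found in the camera images.
- steel_cup: plain steel drinking cup standing mouth up, 72 mm high, outside diameter 54 mm at the foot widening to 60 mm at the rim, wall 3 mm. Origin at the centre of its underside, z up. About 90 g. Goes in any one of the white tray's rings.
- egg_cup: small blue ceramic egg cup on a stem, standing, 58 mm high; foot diameter 46 mm, stem 22 mm thick (12 to 22 mm up), bowl 46 to 48 mm in diameter from 37 mm to 58 mm up. Origin at the centre of its underside, z up. About 80 g. Goes in any one of the white tray's rings.
- yellow_tin: closed round tin, yellow side, steel lid with a yellow disc on it, 54 mm in diameter, 62 mm high. Origin at the centre of its underside, z up. About 160 g. Goes in any one of the white tray's rings.
- red_tin: closed round tin of the same shape and size (54 mm diameter, 62 mm high), red side, steel lid with a red disc. Origin at the centre of its underside, z up. About 160 g. Goes in the blue tray's ring.
- ladle: wooden ladle lying level, 183 mm long, 70 g. Origin mid-length at underside level, near the balance point; x along the handle to the bowl, z up. Bowl 54 mm wide, 28 high, centred at x +64. Square handle 14 mm wide, underside 11 and top 25 mm above the surface, bare from x -68 to +35. Round knob 24 mm wide, 25 high at x -80. Starts roughly along world y. Goes in the trough, either way round.
- white_tray: fixed white plastic tray 210 x 210 mm, floor top 4 mm and outer rim 10 mm above the step. Origin at its centre at step level, z up. Three black rings round grey spots (inside diameter 74 mm, 4 mm high above the floor) centred at tray (x, y) = (-50, +52), (-50, -52), (+50, 0) mm. Things in a ring stand on the floor, 4 mm up. Left or right of the stock, turned up to 0.2 rad.
- blue_tray: fixed blue plastic tray, size, floor and rim as the white one. Origin at its centre at step level, z up. One black ring round a grey spot (inside diameter 74 mm, 4 mm high above the floor) at tray (+50, 0) mm; a grey trough along tray y, centred at tray (-60, 0) mm, 82 mm wide (from the rim to a rib 4 mm high) and 202 mm long. On the other side from the white tray, turned up to 0.2 rad.
- green_tin: closed round tin of the same shape and size as the others (54 mm diameter, 62 mm high), green side, steel lid with a green disc. Origin at the centre of its underside. A bystander among the stock: leave it alone.
- salt_shaker: amber glass salt shaker with a black cap, 42 mm in diameter, 69 mm high, standing. Origin at the centre of its underside. A bystander among the stock: leave it alone.
Things that resemble listed ones, but are neither listed nor needed, are in the scene too. Of the things that look like the yellow_tin, take the one that is farthest to the robot's right at the start. Several things look just like the ladle: the one meant starts farthest to the robot's right.

How it is judged:
On the way, in this order (a step that is already met when the one before it is completed fails the run):
1. the steel cup, egg cup and yellow tin stand released in the white tray's rings (((x of steel_cup in the frame of white_tray between -0.065 and -0.035 m and y of steel_cup in the frame of white_tray between 0.037 and 0.067 m) or (x of steel_cup in the frame of white_tray between -0.065 and -0.035 m and y of steel_cup in the frame of white_tray between -0.067 and -0.037 m) or (x of steel_cup in the frame of white_tray between 0.035 and 0.065 m and y of steel_cup in the frame of white_tray between -0.015 and 0.015 m)) and z of steel_cup in the frame of white_tray between 0.0015 and 0.0065 m and angle between each of steel_cup, egg_cup, yellow_tin's own z axis and vertical below 0.05 rad and linear speed of each of steel_cup, egg_cup, yellow_tin below 0.02 m/s and angular speed of each of steel_cup, egg_cup, yellow_tin below 0.3 rad/s and contact force between each of steel_cup, egg_cup, yellow_tin and the fingers below 0.1 N and ((x of egg_cup in the frame of white_tray between -0.065 and -0.035 m and y of egg_cup in the frame of white_tray between 0.037 and 0.067 m) or (x of egg_cup in the frame of white_tray between -0.065 and -0.035 m and y of egg_cup in the frame of white_tray between -0.067 and -0.037 m) or (x of egg_cup in the frame of white_tray between 0.035 and 0.065 m and y of egg_cup in the frame of white_tray between -0.015 and 0.015 m)) and z of egg_cup in the frame of white_tray between 0.0015 and 0.0065 m and ((x of yellow_tin in the frame of white_tray between -0.065 and -0.035 m and y of yellow_tin in the frame of white_tray between 0.037 and 0.067 m) or (x of yellow_tin in the frame of white_tray between -0.065 and -0.035 m and y of yellow_tin in the frame of white_tray between -0.067 and -0.037 m) or (x of yellow_tin in the frame of white_tray between 0.035 and 0.065 m and y of yellow_tin in the frame of white_tray between -0.015 and 0.015 m)) and z of yellow_tin in the frame of white_tray between 0.0015 and 0.0065 m), for 0.2 s.
2. then the red tin stands in the blue tray's ring and the ladle lies in its trough, released (x of red_tin in the frame of blue_tray between 0.035 and 0.065 m and y of red_tin in the frame of blue_tray between -0.015 and 0.015 m and z of red_tin in the frame of blue_tray between 0.0015 and 0.0065 m and angle between red_tin's own z axis and vertical below 0.05 rad and linear speed of each of red_tin, ladle below 0.02 m/s and angular speed of each of red_tin, ladle below 0.3 rad/s and contact force between each of red_tin, ladle and the fingers below 0.1 N and x of ladle in the frame of blue_tray between -0.075 and -0.045 m and y of ladle in the frame of blue_tray between -0.02 and 0.02 m and z of ladle in the frame of blue_tray between 0.001 and 0.007 m and angle between the x axis of ladle and the y axis of blue_tray, either way round below 0.3 rad and angle between ladle's own z axis and vertical below 0.08 rad), for 0.2 s.
At the end, for the whole second after the job is handed in: Cup, egg cup and yellow tin upright in a ring each of the white tray, red tin in the blue tray's ring, on the tray floor, within 15 mm of the ring centre along each tray axis; ladle level in the trough within 15 mm sideways, 20 mm along, 0.3 rad, either way round; released, at rest (all of step 1 and all of step 2); the robot touches nothing.
It fails at once if the green tin or the salt shaker is shifted by more than 20 mm (distance of any of green_tin, salt_shaker from where it was at the start of the episode above 0.02 m).
It fails at once if a cup or tin, the egg cup or the shaker is tipped over (angle between any of steel_cup, egg_cup, yellow_tin, red_tin, green_tin, salt_shaker's own z axis and vertical above 0.8 rad).
It also fails if it takes over 134 s, if anything falls off the work surface, if the arm or the gripper's body presses on something with over 40 N, if the wrist force passes 120 N, or if a joint passes its speed limit or range.

## Working session

There is one attempt and no reset: what is moved stays moved. The work goes in short steps, Python scripts to look and compute and a tool call to move; the robot and the scene stay as the last step left them, time stands still between calls to the robot, and variables do not carry over. Pictures are saved under pics/ and viewed, at most 14 in all, crops included, and the job is handed in when it is done.

Besides the shell and the picture viewer there is one more tool, called after "Call:" by a JSON object that holds its "api" and its "payload". carry_out: Moves the arm, as the interface text tells. Its arguments: {"type":"object","properties":{"plan":{"type":"array"},"squeeze":{"type":"number"}},"required":["plan"]}

```bash
ls; mkdir -p pics
python3 - <<'E'
from plant import r
import cv2,numpy as np
np.set_printoptions(precision=4,suppress=True)
s=r.get_state(); print(s)
for n in("scene","top","wrist"):
    p=r.camera_params(n); print(n,p)
    cv2.imwrite(f"pics/{n}0.png",r.snapshot(n)[:,:,::-1])
E
```

```text
pics
{'clock': 0.0, 'q': array([-1.1402,  0.69  , -0.1945,  1.5663,  0.1573,  0.9025, -0.2151]), 'qd': array([-0.0006, -0.0006,  0.0018,  0.0011,  0.0021,  0.0009, -0.0011]), 'joint_torque': array([ -0.0005, -52.7567,  -1.2667, -15.342 ,  -0.0526,   0.0068,
         0.0002]), 'tool_pos': array([0.2413, 0.5759, 0.2379]), 'eef_rot': array([ 0.197 ,  0.9804, -0.0009, -0.0001]), 'contact_force': array([ 0.6893,  0.832 , -0.4093]), 'moment': array([ 0.0783, -0.038 ,  0.004 ]), 'finger_force': 0.0, 'opening': 1.0000154183114158}
scene {'fx': 543.33565056891, 'fy': 543.33565056891, 'cx': 321.98573562856484, 'cy': 236.255185414153, 'distortion': array([-0.0939,  0.    ,  0.    ,  0.    ,  0.    ]), 'position': array([ 1.2861, -0.1199,  0.882 ]), 'attitude': array([ 0.7058,  0.6043, -0.24  , -0.2813])}
top {'fx': 586.0301257970397, 'fy': 586.0301257970397, 'cx': 320.07197236578, 'cy': 247.82649775778745, 'distortion': array([-0.1541,  0.    ,  0.    ,  0.    ,  0.    ]), 'position': array([0.2624, 0.011 , 1.1505]), 'attitude': array([ 0.7221, -0.6839,  0.0732, -0.0743])}
wrist {'fx': 362.87079326317166, 'fy': 362.87079326317166, 'cx': 322.5099665946378, 'cy': 237.86570626483694, 'distortion': array([-0.0595,  0.    ,  0.    ,  0.    ,  0.    ]), 'hand_eye': array([[ 0.0009, -0.9664, -0.257 ,  0.0647],
       [ 1.    ,  0.0011, -0.0006,  0.0005],
       [ 0.0009, -0.257 ,  0.9664, -0.1461],
       [ 0.    ,  0.    ,  0.    ,  1.    ]])}
```

View pics/top0.png

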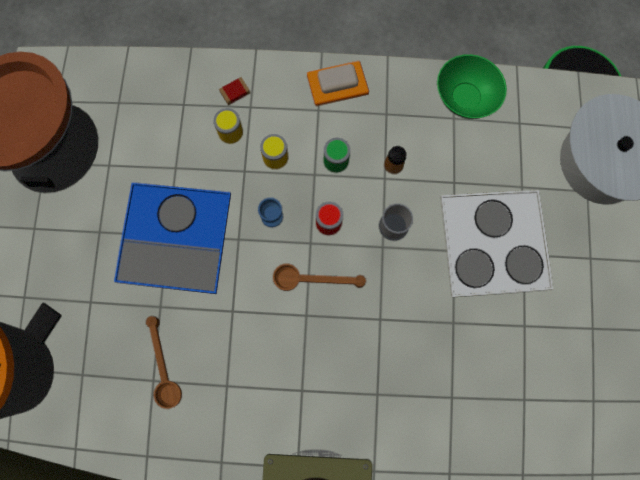

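View pics/scene0.png

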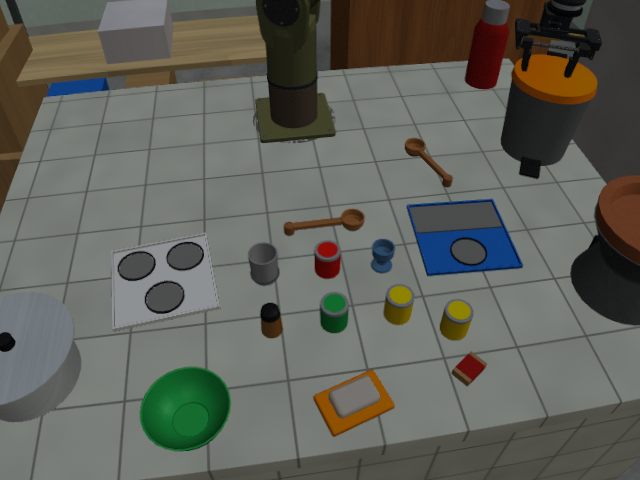

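Top view: the yellow tins are at (274,150) and (228,124). The robot's right is image right, so I want (274,150). The ladles are at (285–360,280) and (152–168,320–395), so I want the one along y at (320,279). Other things in view are the red tin (329,216), egg cup (271,211), cup (397,220), green tin (337,152), shaker (397,158), white tray (497,244) and blue tray (173,238). The small red box (235,90) is a distractor.

```bash
cat > h.py <<'E'
import numpy as np,cv2
from plant import r
from scipy.spatial.transform import Rotation as R
np.set_printoptions(precision=4,suppress=True)
def cam(n,s=None):
    p=r.camera_params(n); K=np.array([[p["fx"],0,p["cx"]],[0,p["fy"],p["cy"]],[0,0,1]])
    if n=="wrist":
        H=np.array(p["hand_eye"]); Rt=R.from_quat(s["eef_rot"]).as_matrix()
        return K,p["distortion"],Rt@H[:3,:3],Rt@H[:3,3]+s["tool_pos"]
    return K,p["distortion"],R.from_quat(p["attitude"]).as_matrix(),np.array(p["position"])
def ray(c,uv):
    K,d,Rm,o=c; u=cv2.undistortPoints(np.array([[uv]],float),K,d)[0,0]
    v=Rm@np.r_[u,1]; return o,v/np.linalg.norm(v)
def plane(c,uv,z):
    o,v=ray(c,uv); return o+v*(z-o[2])/v[2]
def tri(c1,u1,c2,u2):
    o1,v1=ray(c1,u1);o2,v2=ray(c2,u2)
    t=np.linalg.lstsq(np.c_[v1,-v2],o2-o1,rcond=None)[0]
    a,b=o1+t[0]*v1,o2+t[1]*v2; return (a+b)/2,np.linalg.norm(a-b)
def proj(c,P):
    K,d,Rm,o=c; return cv2.projectPoints(np.array([Rm.T@(np.array(P)-o)]),np.zeros(3),np.zeros(3),K,d)[0].ravel()
def blob(im,seed,tol=14):
    m=np.zeros((im.shape[0]+2,im.shape[1]+2),np.uint8)
    cv2.floodFill(im.copy(),m,tuple(seed),0,(tol,)*3,(tol,)*3,4|cv2.FLOODFILL_MASK_ONLY|cv2.FLOODFILL_FIXED_RANGE|(255<<8))
    c=max(cv2.findContours(m[1:-1,1:-1],cv2.RETR_EXTERNAL,cv2.CHAIN_APPROX_NONE)[0],key=cv2.contourArea)
    return cv2.fitEllipse(cv2.convexHull(c)),cv2.contourArea(c)
E
python3 - <<'E'
from h import *
T=cv2.imread("pics/top0.png");S=cv2.imread("pics/scene0.png");ct,cs=cam("top"),cam("scene")
for n,a,b in [("wr+50",(493,218),(165,297)),("wrA",(474,267),(186,256)),("wrB",(524,265),(136,265)),("blue",(177,213),(469,252)),("yel",(274,146),(400,296)),("yel2",(228,120),(458,312)),("red",(329,216),(327,251)),("green",(337,150),(334,303))]:
    (ea,A),(eb,B)=blob(T,a,25),blob(S,b,25)
    P,g=tri(ct,ea[0],cs,eb[0]); print(n,np.r_[ea[0],ea[1],eb[0],eb[1]].round(1),P,g)
E
```

```text
wr+50 [493.4 218.2  32.6  38.5 164.2 296.4  26.5  38.2] [ 0.5857 -0.3318  0.0074] 0.000494912125533176
wrA [474.3 267.7  34.3  39.9 184.6 255.6  24.   34.6] [ 0.4807 -0.292   0.0075] 0.0010643952362822942
wrB [524.  264.3  33.3  39.6 135.7 265.   24.8  36.7] [ 0.4929 -0.3952  0.0083] 0.0017907722689851876
blue [176.4 213.   33.1  35.3 468.1 251.2  23.1  33.6] [0.5612 0.3164 0.0062] 0.0005647201548317168
yel [272.9 145.9  18.4  19.9 400.1 294.4  16.2  20.8] [0.6936 0.1232 0.0634] 0.0002372340735577788
yel2 [225.9 119.6  17.6  19.1 459.  310.1  16.8  21.8] [0.7458 0.2225 0.0628] 2.7926956599719535e-05
red [328.9 214.4  19.   19.6 327.1 249.1  14.2  18.8] [0.5589 0.0055 0.0637] 0.0001967474393439487
green [336.6 149.3  18.9  19.8 334.1 302.6  17.4  21.2] [ 0.6931 -0.0031  0.0636] 0.00038683494205438455
```

Run:
```python
import cv2
T=cv2.imread("pics/top0.png")[180:300,235:435]; cv2.imwrite("pics/crop1.png",cv2.resize(T,None,fx=4,fy=4,interpolation=cv2.INTER_CUBIC))
```

```text
(no output)
```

View pics/crop1.png

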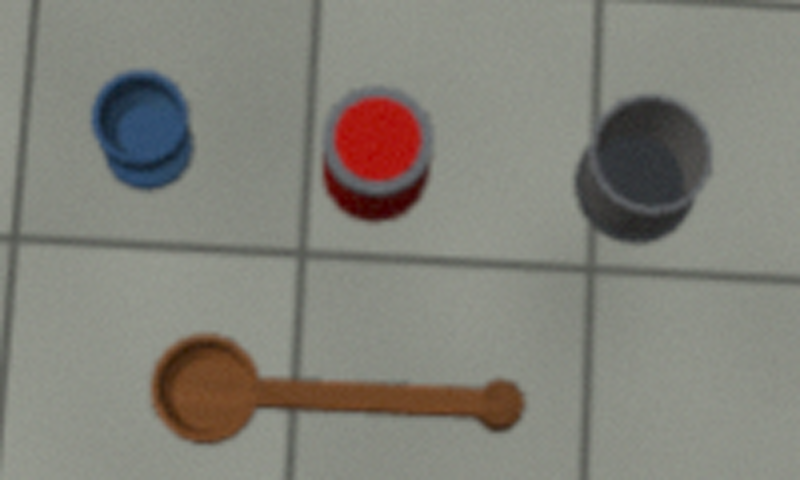

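The surface of the step is at z≈0: the lids measure 63 mm against 62 expected. The crop shows the egg cup rim at (270,209.5), the red lid at (329,214) and the cup rim at (398,218.5). The ladle's bowl is at (286.5,277) and its knob at (359.8,281). These are the right items, so I'll go to a wrist viewpoint above the stock.

Call:
{"api": "carry_out", "payload": {"plan": [{"rot":[0,0,-0.1],"xyz":[-0.01,-0.01,-0.03],"grip":0},{"rot":[0,0,-0.397],"xyz":[-0.226,-0.206,-0.06],"grip":0},{"rot":[0,0,-0.397],"xyz":[-0.226,-0.206,-0.06],"grip":0},{"rot":[0,0,-0.397],"xyz":[-0.226,-0.206,-0.06],"grip":0},{"rot":[0,0,-0.397],"xyz":[-0.226,-0.206,-0.06],"grip":0},{"rot":[0,0,-0.397],"xyz":[-0.226,-0.206,-0.06],"grip":0},{"rot":[0,0,-0.397],"xyz":[-0.226,-0.206,-0.06],"grip":0},{"rot":[0,0,-0.397],"xyz":[-0.226,-0.206,-0.06],"grip":0}], "squeeze": 15}}

```text
clock: 0.82
tool_pos: [0.3701, 0.2984, 0.2987]
eef_rot: [-0.0, 1.0, -0.0, -0.0]
contact_force: [0.5, -1.0, -0.1]
opening: 0.999
finger_force: 0.0
```

Call:
{"api": "carry_out", "payload": {"plan": [{"rot":[0,0,0],"xyz":[-0.13,-0.278,0],"grip":0},{"rot":[0,0,0],"xyz":[-0.13,-0.278,0],"grip":0},{"rot":[0,0,0],"xyz":[-0.13,-0.278,0],"grip":0},{"rot":[0,0,0],"xyz":[-0.13,-0.278,0],"grip":0},{"rot":[0,0,0],"xyz":[-0.13,-0.278,0],"grip":0},{"rot":[0,0,0],"xyz":[-0.13,-0.278,0],"grip":0},{"rot":[0,0,0],"xyz":[-0.13,-0.278,0],"grip":0},{"rot":[0,0,0],"xyz":[-0.13,-0.278,0],"grip":0}]}}

```text
clock: 1.48
tool_pos: [0.5015, 0.0153, 0.2982]
eef_rot: [0.004, 1.0, -0.002, 0.0]
contact_force: [-0.0, 0.3, -0.4]
opening: 1.003
finger_force: 0.0
```

Run:
```python
from h import *
s=r.get_state(); im=r.snapshot("wrist")[:,:,::-1]; cv2.imwrite("pics/w1.png",im)
np.save("s1.npy",np.r_[s["tool_pos"],s["eef_rot"]]);print(s["tool_pos"],s["eef_rot"],s["q"])
ct=cam("top")
for n,u,z in[("egg",(270.25,209.5),.058),("cup",(398,218.5),.072),("bowl",(286.5,277),.028),("knob",(359.75,281),.025)]+[("c",u,.01) for u in[(132,184),(231,192),(216,293),(115,282)]]: print(n,plane(ct,u,z))
```

```text
[0.5015 0.0153 0.2982] [ 0.0043  1.     -0.0018  0.0003] [ 0.0895  0.4598 -0.3249  1.847   0.1919  0.8652  1.2332]
egg [0.5642 0.1194 0.058 ]
cup [ 0.5561 -0.1265  0.072 ]
bowl [0.4388 0.0812 0.028 ]
knob [ 0.4392 -0.0612  0.025 ]
c [0.6176 0.4159 0.01  ]
c [0.6102 0.2071 0.01  ]
c [0.402 0.219 0.01 ]
c [0.4116 0.4256 0.01  ]
```

View pics/w1.png

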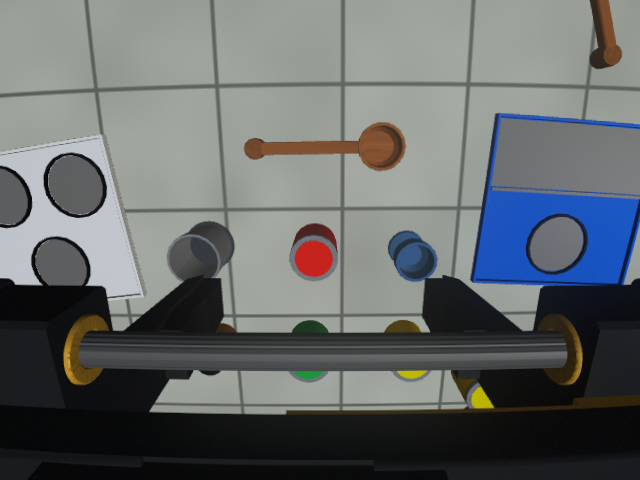

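Wrist view: cup rim (195,257), red lid (314,258), egg cup rim (415,260), ladle knob (256,148) and bowl (382,146). Next I'll cross-check these against the top camera.

Run:
```python
from h import *
a=np.load("s1.npy"); c=cam("wrist",dict(tool_pos=a[:3],eef_rot=a[3:])); im=cv2.imread("pics/w1.png")
print("red",plane(c,blob(im,(314,258),30)[0][0],.062))
for n,u in[("wrA",(74,185)),("blue",(557,243))]: e=blob(im,u,25)[0]; print(n,plane(c,e[0],.004))
for n,u,z in[("egg",(415.5,260),.058),("cup",(194.5,257.5),.072),("bowl",(382,146),.028),("knob",(256,148.5),.025)]: print(n,plane(c,u,z))
```

```text
red [0.5619 0.0037 0.062 ]
wrA [ 0.4832 -0.2956  0.004 ]
blue [0.5637 0.315  0.004 ]
egg [0.566  0.1182 0.058 ]
cup [ 0.5571 -0.1253  0.072 ]
bowl [0.4418 0.0811 0.028 ]
knob [ 0.4435 -0.0605  0.025 ]
```

Call:
{"api": "carry_out", "payload": {"plan": [{"rot":[0,0,0],"xyz":[-0.05,-0.14,0.1],"grip":0},{"rot":[0,0,0],"xyz":[-0.05,-0.14,0.1],"grip":0},{"rot":[0,0,0],"xyz":[-0.05,-0.14,0.1],"grip":0},{"rot":[0,0,0],"xyz":[-0.05,-0.14,0.1],"grip":0},{"rot":[0,0,0],"xyz":[-0.05,-0.14,0.1],"grip":0},{"rot":[0,0,0],"xyz":[-0.05,-0.14,0.1],"grip":0},{"rot":[0,0,0],"xyz":[-0.05,-0.14,0.1],"grip":0},{"rot":[0,0,0],"xyz":[-0.05,-0.14,0.1],"grip":0}]}}

```text
clock: 2.2
tool_pos: [0.5501, -0.1147, 0.1995]
eef_rot: [-0.002, 1.0, 0.001, 0.001]
contact_force: [-0.6, 0.1, 0.4]
opening: 1.003
finger_force: 0.0
```

Call:
{"api": "carry_out", "payload": {"plan": [{"rot":[0,0,0],"xyz":[-0.006,-0.007,0.03],"grip":0},{"rot":[0,0,0],"xyz":[-0.006,-0.007,0.06],"grip":0},{"rot":[0,0,0],"xyz":[-0.006,-0.007,0.09],"grip":0},{"rot":[0,0,0],"xyz":[-0.006,-0.007,0.12],"grip":0},{"rot":[0,0,0],"xyz":[-0.006,-0.007,0.145],"grip":0},{"rot":[0,0,0],"xyz":[-0.006,-0.007,0.165],"grip":0},{"rot":[0,0,0],"xyz":[-0.006,-0.007,0.173],"grip":0},{"rot":[0,0,0],"xyz":[-0.006,-0.007,0.173],"grip":0}]}}

```text
clock: 2.87
tool_pos: [0.5555, -0.1221, 0.0251]
eef_rot: [-0.002, 1.0, 0.001, -0.001]
contact_force: [0.1, -0.6, 0.4]
opening: 0.998
finger_force: 0.0
```

Call:
{"api": "carry_out", "payload": {"plan": [{"rot":[0,0,0],"xyz":[0,0,0],"grip":60},{"rot":[0,0,0],"xyz":[0,0,0],"grip":80},{"rot":[0,0,0],"xyz":[0,0,0],"grip":100},{"rot":[0,0,0],"xyz":[0,0,0],"grip":130},{"rot":[0,0,0],"xyz":[0,0,0],"grip":160},{"rot":[0,0,0],"xyz":[0,0,0],"grip":160},{"rot":[0,0,0],"xyz":[0,0,0],"grip":160},{"rot":[0,0,0],"xyz":[0,0,0],"grip":160}], "squeeze": 15}}

```text
clock: 3.53
tool_pos: [0.5566, -0.125, 0.0264]
eef_rot: [0.0, 1.0, -0.0, 0.001]
contact_force: [-0.2, -1.1, 6.5]
opening: 0.672
finger_force: 14.7
```

Call:
{"api": "carry_out", "payload": {"plan": [{"rot":[0,0,0],"xyz":[0,0,-0.02],"grip":160},{"rot":[0,0,0],"xyz":[0,0,-0.05],"grip":160},{"rot":[0,0,0],"xyz":[-0.005,-0.03,-0.08],"grip":160},{"rot":[0,0,0],"xyz":[-0.01,-0.07,-0.08],"grip":160},{"rot":[0,0,0],"xyz":[-0.016,-0.11,-0.08],"grip":160},{"rot":[0,0,0],"xyz":[-0.022,-0.15,-0.08],"grip":160},{"rot":[0,0,0],"xyz":[-0.027,-0.185,-0.08],"grip":160},{"rot":[0,0,0],"xyz":[-0.03,-0.207,-0.08],"grip":160}]}}

```text
clock: 4.2
tool_pos: [0.5845, -0.3373, 0.1053]
eef_rot: [0.002, 1.0, -0.001, -0.0]
contact_force: [0.7, -0.4, -1.3]
opening: 0.676
finger_force: 14.9
```

Call:
{"api": "carry_out", "payload": {"plan": [{"rot":[0,0,0],"xyz":[0,0,0],"grip":160},{"rot":[0,0,0],"xyz":[0,0,0.02],"grip":160},{"rot":[0,0,0],"xyz":[0,0,0.04],"grip":160},{"rot":[0,0,0],"xyz":[0,0,0.055],"grip":160},{"rot":[0,0,0],"xyz":[0,0,0.066],"grip":160},{"rot":[0,0,0],"xyz":[0,0,0.072],"grip":160},{"rot":[0,0,0],"xyz":[0,0,0.075],"grip":160},{"rot":[0,0,0],"xyz":[0,0,0.075],"grip":160}]}}

```text
clock: 4.87
tool_pos: [0.5862, -0.3312, 0.0307]
eef_rot: [-0.0, 1.0, 0.0, 0.0]
contact_force: [0.1, 0.4, -0.8]
opening: 0.68
finger_force: 15.0
```

Call:
{"api": "carry_out", "payload": {"plan": [{"rot":[0,0,0],"xyz":[0,0,0.001],"grip":160},{"rot":[0,0,0],"xyz":[0,0,0.001],"grip":70},{"rot":[0,0,0],"xyz":[0,0,0.001],"grip":35},{"rot":[0,0,0],"xyz":[0,0,0.001],"grip":30},{"rot":[0,0,0],"xyz":[0,0,-0.015],"grip":30},{"rot":[0,0,0],"xyz":[0,0,-0.045],"grip":30},{"rot":[0,0,0],"xyz":[0,0,-0.085],"grip":30},{"rot":[0,0,0],"xyz":[0,0,-0.125],"grip":0}]}}

```text
clock: 5.53
tool_pos: [0.5853, -0.3311, 0.1575]
eef_rot: [-0.0, 1.0, 0.0, -0.0]
contact_force: [1.5, -0.9, 0.5]
opening: 0.935
finger_force: 0.0
```

Call:
{"api": "carry_out", "payload": {"plan": [{"rot":[0,0,0],"xyz":[0.011,0.3,0],"grip":0},{"rot":[0,0,0],"xyz":[0.011,0.3,0],"grip":0},{"rot":[0,0,0],"xyz":[0.011,0.3,0],"grip":0},{"rot":[0,0,0],"xyz":[0.011,0.3,0],"grip":0},{"rot":[0,0,0],"xyz":[0.011,0.3,0],"grip":0},{"rot":[0,0,0],"xyz":[0.011,0.3,0],"grip":0},{"rot":[0,0,0],"xyz":[0.011,0.3,0],"grip":0},{"rot":[0,0,0],"xyz":[0.011,0.3,0],"grip":0}]}}

```text
clock: 6.2
tool_pos: [0.575, -0.0208, 0.1575]
eef_rot: [-0.006, 1.0, 0.003, 0.001]
contact_force: [-0.3, 0.3, -0.3]
opening: 0.998
finger_force: 0.0
```

Call:
{"api": "carry_out", "payload": {"plan": [{"rot":[0,0,0],"xyz":[0.003,0.04,0],"grip":0},{"rot":[0,0,0],"xyz":[0.006,0.08,0],"grip":0},{"rot":[0,0,0],"xyz":[0.009,0.12,0],"grip":0},{"rot":[0,0,0],"xyz":[0.011,0.152,0],"grip":0},{"rot":[0,0,0],"xyz":[0.011,0.152,0],"grip":0},{"rot":[0,0,0],"xyz":[0.011,0.152,0.02],"grip":0},{"rot":[0,0,0],"xyz":[0.011,0.152,0.05],"grip":0},{"rot":[0,0,0],"xyz":[0.011,0.152,0.05],"grip":0}]}}

```text
clock: 6.87
tool_pos: [0.5613, 0.1197, 0.1028]
eef_rot: [-0.001, 1.0, -0.001, -0.003]
contact_force: [-0.9, -0.7, -0.8]
opening: 1.001
finger_force: 0.0
```

Call:
{"api": "carry_out", "payload": {"plan": [{"rot":[0,0,0],"xyz":[0,0,0.02],"grip":0},{"rot":[0,0,0],"xyz":[0,0,0.045],"grip":0},{"rot":[0,0,0],"xyz":[0,0,0.065],"grip":0},{"rot":[0,0,0],"xyz":[0,0,0.078],"grip":0},{"rot":[0,0,0],"xyz":[0,0,0.078],"grip":0},{"rot":[0,0,0],"xyz":[0,0,0.078],"grip":0}]}}

```text
clock: 7.37
tool_pos: [0.5641, 0.1204, 0.0283]
eef_rot: [0.0, 1.0, 0.0, 0.0]
contact_force: [0.1, 0.7, -0.3]
opening: 1.0
finger_force: 0.0
```

Call:
{"api": "carry_out", "payload": {"plan": [{"rot":[0,0,0],"xyz":[0,0,0],"grip":80},{"rot":[0,0,0],"xyz":[0,0,0],"grip":100},{"rot":[0,0,0],"xyz":[0,0,0],"grip":120},{"rot":[0,0,0],"xyz":[0,0,0],"grip":150},{"rot":[0,0,0],"xyz":[0,0,0],"grip":180},{"rot":[0,0,0],"xyz":[0,0,0],"grip":180},{"rot":[0,0,0],"xyz":[0,0,0],"grip":180},{"rot":[0,0,0],"xyz":[0,0,0],"grip":180}], "squeeze": 15}}

```text
clock: 8.03
tool_pos: [0.5638, 0.1205, 0.0277]
eef_rot: [-0.0, 1.0, -0.0, 0.0]
contact_force: [-0.6, -0.0, 1.7]
opening: 0.525
finger_force: 14.9
```

Call:
{"api": "carry_out", "payload": {"plan": [{"rot":[0,0,0],"xyz":[0,0,-0.025],"grip":180},{"rot":[0,0,0],"xyz":[0,0,-0.06],"grip":180},{"rot":[0,0,0],"xyz":[0,0,-0.095],"grip":180},{"rot":[0,0,0],"xyz":[0.006,-0.04,-0.1],"grip":180},{"rot":[0,0,0],"xyz":[0.011,-0.08,-0.1],"grip":180},{"rot":[0,0,0],"xyz":[0.016,-0.12,-0.1],"grip":180},{"rot":[0,0,0],"xyz":[0.022,-0.16,-0.1],"grip":180},{"rot":[0,0,0],"xyz":[0.027,-0.2,-0.1],"grip":180}]}}

```text
clock: 8.7
tool_pos: [0.5359, -0.0812, 0.1275]
eef_rot: [-0.0, 1.0, -0.0, -0.0]
contact_force: [1.0, 1.4, -0.7]
opening: 0.521
finger_force: 15.0
```

Call:
{"api": "carry_out", "payload": {"plan": [{"rot":[0,0,0],"xyz":[0.006,-0.04,0],"grip":180},{"rot":[0,0,0],"xyz":[0.011,-0.08,0],"grip":180},{"rot":[0,0,0],"xyz":[0.016,-0.12,0],"grip":180},{"rot":[0,0,0],"xyz":[0.022,-0.16,0],"grip":180},{"rot":[0,0,0],"xyz":[0.027,-0.2,0],"grip":180},{"rot":[0,0,0],"xyz":[0.033,-0.24,0],"grip":180},{"rot":[0,0,0],"xyz":[0.038,-0.28,0],"grip":180},{"rot":[0,0,0],"xyz":[0.043,-0.317,0],"grip":180}]}}

```text
clock: 9.37
tool_pos: [0.4925, -0.3991, 0.1272]
eef_rot: [0.001, 1.0, -0.0, -0.0]
contact_force: [1.8, 1.0, -1.5]
opening: 0.518
finger_force: 15.0
```

Call:
{"api": "carry_out", "payload": {"plan": [{"rot":[0,0,0],"xyz":[0,0,0],"grip":180},{"rot":[0,0,0],"xyz":[0,0,0.02],"grip":180},{"rot":[0,0,0],"xyz":[0,0,0.045],"grip":180},{"rot":[0,0,0],"xyz":[0,0,0.07],"grip":180},{"rot":[0,0,0],"xyz":[0,0,0.085],"grip":180},{"rot":[0,0,0],"xyz":[0,0,0.092],"grip":180},{"rot":[0,0,0],"xyz":[0,0,0.095],"grip":180},{"rot":[0,0,0],"xyz":[0,0,0.095],"grip":180}]}}

```text
clock: 10.03
tool_pos: [0.4935, -0.3958, 0.0326]
eef_rot: [-0.0, 1.0, 0.0, -0.001]
contact_force: [0.1, 0.5, -0.2]
opening: 0.518
finger_force: 15.0
```

Next I'll release it, rise with the camera over the tray, and check the placing.

Call:
{"api": "carry_out", "payload": {"plan": [{"rot":[0,0,0],"xyz":[0,0,0.001],"grip":180},{"rot":[0,0,0],"xyz":[0,0,0.001],"grip":100},{"rot":[0,0,0],"xyz":[0,0,0.001],"grip":60},{"rot":[0,0,0],"xyz":[0,0,0.001],"grip":45},{"rot":[0,0,0],"xyz":[0,0,-0.015],"grip":40},{"rot":[0,0,0],"xyz":[0,0,-0.045],"grip":40},{"rot":[0,0,0],"xyz":[0,0,-0.085],"grip":40},{"rot":[0,0,0],"xyz":[0,0,-0.122],"grip":0}]}}

```text
clock: 10.7
tool_pos: [0.4936, -0.3962, 0.1559]
eef_rot: [-0.0, 1.0, 0.0, -0.0]
contact_force: [0.7, -0.7, -0.2]
opening: 0.9
finger_force: 0.0
```

Run:
```python
from h import *
print(r.get_state()["tool_pos"])
S=r.snapshot("scene")[:,:,::-1]; cv2.imwrite("pics/s2.png",cv2.resize(S[180:400,80:520],None,fx=1.8,fy=1.8))
```

```text
[ 0.4936 -0.3962  0.1559]
```

View pics/s2.png

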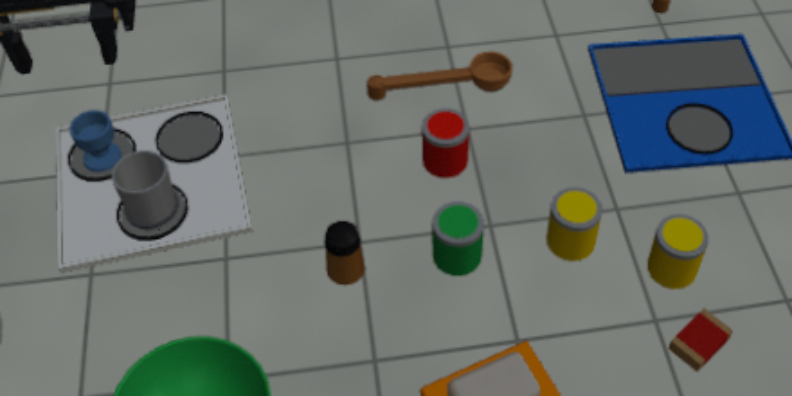

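The cup and egg cup stand in their rings: crop (148,190) and (95,140). Ring A at (190,135) is free. Now the right-hand yellow tin.

Call:
{"api": "carry_out", "payload": {"plan": [{"rot":[0,0,0],"xyz":[-0.01,0.035,0],"grip":0},{"rot":[0,0,0],"xyz":[-0.1,0.26,0],"grip":0},{"rot":[0,0,0],"xyz":[-0.1,0.26,0],"grip":0},{"rot":[0,0,0],"xyz":[-0.1,0.26,0],"grip":0},{"rot":[0,0,0],"xyz":[-0.1,0.26,0],"grip":0},{"rot":[0,0,0],"xyz":[-0.1,0.26,0],"grip":0},{"rot":[0,0,0],"xyz":[-0.1,0.26,0],"grip":0},{"rot":[0,0,0],"xyz":[-0.1,0.26,0],"grip":0}]}}

```text
clock: 11.42
tool_pos: [0.5977, -0.1249, 0.1554]
eef_rot: [-0.006, 1.0, 0.004, 0.003]
contact_force: [0.1, 1.6, -0.2]
opening: 1.003
finger_force: 0.0
```

Call:
{"api": "carry_out", "payload": {"plan": [{"rot":[0,0,0],"xyz":[-0.1,0.26,0],"grip":0},{"rot":[0,0,0],"xyz":[-0.1,0.26,0],"grip":0},{"rot":[0,0,0],"xyz":[-0.1,0.26,0],"grip":0},{"rot":[0,0,0],"xyz":[-0.1,0.26,0],"grip":0},{"rot":[0,0,0],"xyz":[-0.1,0.26,0],"grip":0},{"rot":[0,0,0],"xyz":[-0.1,0.26,0],"grip":0},{"rot":[0,0,0],"xyz":[-0.1,0.26,0],"grip":0},{"rot":[0,0,0],"xyz":[-0.1,0.26,0],"grip":0}]}}

```text
clock: 12.08
tool_pos: [0.6944, 0.1344, 0.1548]
eef_rot: [-0.005, 1.0, 0.004, 0.001]
contact_force: [0.2, 0.4, -0.1]
opening: 1.002
finger_force: 0.0
```

Call:
{"api": "carry_out", "payload": {"plan": [{"rot":[0,0,0],"xyz":[0,0,0],"grip":0},{"rot":[0,0,0],"xyz":[0,0,0.02],"grip":0},{"rot":[0,0,0],"xyz":[0,0,0.05],"grip":0},{"rot":[0,0,0],"xyz":[0,0,0.08],"grip":0},{"rot":[0,0,0],"xyz":[0,0,0.08],"grip":0},{"rot":[0,0,0],"xyz":[0,0,0.08],"grip":0}]}}

```text
clock: 12.58
tool_pos: [0.6925, 0.1208, 0.0733]
eef_rot: [0.001, 1.0, -0.001, -0.002]
contact_force: [0.1, -0.2, 0.6]
opening: 1.003
finger_force: 0.0
```

Call:
{"api": "carry_out", "payload": {"plan": [{"rot":[0,0,0],"xyz":[0,0,0.02],"grip":0},{"rot":[0,0,0],"xyz":[0,0,0.04],"grip":0},{"rot":[0,0,0],"xyz":[0,0,0.053],"grip":0},{"rot":[0,0,0],"xyz":[0,0,0.053],"grip":0},{"rot":[0,0,0],"xyz":[0,0,0.053],"grip":80},{"rot":[0,0,0],"xyz":[0,0,0.053],"grip":100},{"rot":[0,0,0],"xyz":[0,0,0.053],"grip":140},{"rot":[0,0,0],"xyz":[0,0,0.053],"grip":170}]}}

```text
clock: 13.25
tool_pos: [0.6947, 0.1238, 0.023]
eef_rot: [-0.0, 1.0, 0.0, 0.001]
contact_force: [-1.3, -0.2, 0.2]
opening: 0.722
finger_force: 0.0
```

Call:
{"api": "carry_out", "payload": {"plan": [{"rot":[0,0,0],"xyz":[0,0,0],"grip":170},{"rot":[0,0,0],"xyz":[0,0,0],"grip":170},{"rot":[0,0,0],"xyz":[0,0,0],"grip":170},{"rot":[0,0,0],"xyz":[0,0,0],"grip":170}], "squeeze": 20}}

```text
clock: 13.58
tool_pos: [0.6942, 0.1233, 0.0223]
eef_rot: [0.0, 1.0, -0.0, 0.0]
contact_force: [-1.1, -1.2, 6.3]
opening: 0.609
finger_force: 20.0
```

Call:
{"api": "carry_out", "payload": {"plan": [{"rot":[0,0,0],"xyz":[0,0,-0.025],"grip":170},{"rot":[0,0,0],"xyz":[0,0,-0.06],"grip":170},{"rot":[0,0,0],"xyz":[0,0,-0.1],"grip":170},{"rot":[0,0,0],"xyz":[0.018,-0.035,-0.11],"grip":170},{"rot":[0,0,0],"xyz":[0.036,-0.07,-0.11],"grip":170},{"rot":[0,0,0],"xyz":[0.054,-0.105,-0.11],"grip":170},{"rot":[0,0,0],"xyz":[0.072,-0.14,-0.11],"grip":170},{"rot":[0,0,0],"xyz":[0.09,-0.175,-0.11],"grip":170}]}}

```text
clock: 14.25
tool_pos: [0.6024, -0.0526, 0.1313]
eef_rot: [-0.0, 1.0, 0.0, -0.0]
contact_force: [0.5, -1.2, -1.5]
opening: 0.607
finger_force: 20.0
```

Call:
{"api": "carry_out", "payload": {"plan": [{"rot":[0,0,0],"xyz":[0.018,-0.035,0],"grip":170},{"rot":[0,0,0],"xyz":[0.036,-0.07,0],"grip":170},{"rot":[0,0,0],"xyz":[0.054,-0.105,0],"grip":170},{"rot":[0,0,0],"xyz":[0.072,-0.14,0],"grip":170},{"rot":[0,0,0],"xyz":[0.09,-0.175,0],"grip":170},{"rot":[0,0,0],"xyz":[0.107,-0.21,0],"grip":170},{"rot":[0,0,0],"xyz":[0.123,-0.241,0],"grip":170},{"rot":[0,0,0],"xyz":[0.123,-0.241,0],"grip":170}]}}

```text
clock: 14.92
tool_pos: [0.4744, -0.3019, 0.1305]
eef_rot: [0.006, 1.0, -0.003, -0.003]
contact_force: [-0.4, -0.5, -1.6]
opening: 0.607
finger_force: 20.0
```

Call:
{"api": "carry_out", "payload": {"plan": [{"rot":[0,0,0],"xyz":[0,0,0],"grip":170},{"rot":[0,0,0],"xyz":[0,0,0.03],"grip":170},{"rot":[0,0,0],"xyz":[0,0,0.055],"grip":170},{"rot":[0,0,0],"xyz":[0,0,0.08],"grip":170},{"rot":[0,0,0],"xyz":[0,0,0.095],"grip":170},{"rot":[0,0,0],"xyz":[0,0,0.102],"grip":170},{"rot":[0,0,0],"xyz":[0,0,0.105],"grip":170},{"rot":[0,0,0],"xyz":[0,0,0.105],"grip":170}]}}

```text
clock: 15.58
tool_pos: [0.4817, -0.2903, 0.0268]
eef_rot: [-0.001, 1.0, 0.001, 0.0]
contact_force: [0.3, 0.3, -1.8]
opening: 0.607
finger_force: 20.0
```

Call:
{"api": "carry_out", "payload": {"plan": [{"rot":[0,0,0],"xyz":[0,0,0.001],"grip":170},{"rot":[0,0,0],"xyz":[0,0,0.001],"grip":85},{"rot":[0,0,0],"xyz":[0,0,0.001],"grip":50},{"rot":[0,0,0],"xyz":[0,0,0.001],"grip":45},{"rot":[0,0,0],"xyz":[0,0,-0.015],"grip":45},{"rot":[0,0,0],"xyz":[0,0,-0.045],"grip":45},{"rot":[0,0,0],"xyz":[0,0,-0.085],"grip":45},{"rot":[0,0,0],"xyz":[0,0,-0.125],"grip":0}]}}

```text
clock: 16.25
tool_pos: [0.4801, -0.2922, 0.1526]
eef_rot: [-0.0, 1.0, 0.0, -0.001]
contact_force: [0.6, -0.8, -0.0]
opening: 0.878
finger_force: 0.0
```

Call:
{"api": "carry_out", "payload": {"plan": [{"rot":[0,0,0],"xyz":[-0.01,0.035,0],"grip":0},{"rot":[0,0,0],"xyz":[-0.079,0.297,0],"grip":0},{"rot":[0,0,0],"xyz":[-0.079,0.297,0],"grip":0},{"rot":[0,0,0],"xyz":[-0.079,0.297,0],"grip":0},{"rot":[0,0,0],"xyz":[-0.079,0.297,0],"grip":0},{"rot":[0,0,0],"xyz":[-0.079,0.297,0],"grip":0},{"rot":[0,0,0],"xyz":[-0.079,0.297,0],"grip":0},{"rot":[0,0,0],"xyz":[-0.079,0.297,0],"grip":0}]}}

```text
clock: 16.92
tool_pos: [0.5612, 0.0118, 0.1523]
eef_rot: [-0.003, 1.0, 0.002, 0.001]
contact_force: [0.6, 0.8, -0.1]
opening: 0.999
finger_force: 0.0
```

Run:
```python
from h import *
T=r.snapshot("top")[:,:,::-1]; print(r.get_state()["tool_pos"]); cv2.imwrite("pics/t3.png",cv2.resize(T[110:310,400:580],None,fx=3,fy=3))
S=r.snapshot("scene")[:,:,::-1];cv2.imwrite("pics/s3.png",cv2.resize(S[190:350,90:370],None,fx=2.5,fy=2.5))
a,b=cv2.imread("pics/t3.png"),cv2.imread("pics/s3.png");c=np.zeros((600,800,3),np.uint8);T2=cv2.resize(a,(360,400));c[:400,:360]=T2;b=cv2.resize(b,(440,251));c[:251,360:]=b;cv2.imwrite("pics/c3.png",c[:400])
```

```text
[0.562  0.0154 0.1525]
```

View pics/c3.png

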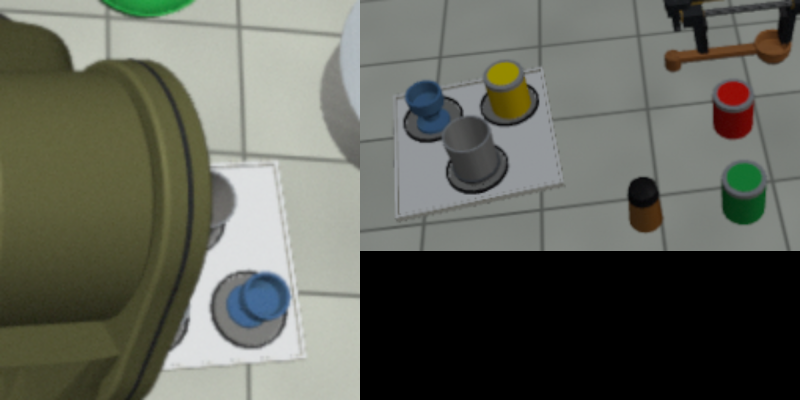

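All three stand in the white tray's rings. Now the red tin.

Call:
{"api": "carry_out", "payload": {"plan": [{"rot":[0,0,0],"xyz":[0,0,0.03],"grip":0},{"rot":[0,0,0],"xyz":[0,0,0.06],"grip":0},{"rot":[0,0,0],"xyz":[0,0,0.075],"grip":0},{"rot":[0,0,0],"xyz":[0,0,0.075],"grip":0},{"rot":[0,0,0],"xyz":[0,0,0.1],"grip":0},{"rot":[0,0,0],"xyz":[0,0,0.12],"grip":0},{"rot":[0,0,0],"xyz":[0,0,0.13],"grip":0},{"rot":[0,0,0],"xyz":[0,0,0.13],"grip":0}]}}

```text
clock: 17.68
tool_pos: [0.5589, 0.0038, 0.0206]
eef_rot: [0.0, 1.0, -0.0, -0.001]
contact_force: [-0.5, 0.0, -0.6]
opening: 0.998
finger_force: 0.0
```

Call:
{"api": "carry_out", "payload": {"plan": [{"rot":[0,0,0],"xyz":[0,0,0],"grip":80},{"rot":[0,0,0],"xyz":[0,0,0],"grip":100},{"rot":[0,0,0],"xyz":[0,0,0],"grip":130},{"rot":[0,0,0],"xyz":[0,0,0],"grip":170},{"rot":[0,0,0],"xyz":[0,0,0],"grip":170},{"rot":[0,0,0],"xyz":[0,0,0],"grip":170},{"rot":[0,0,0],"xyz":[0,0,0],"grip":170},{"rot":[0,0,0],"xyz":[0,0,0],"grip":170}]}}

```text
clock: 18.35
tool_pos: [0.5601, 0.0045, 0.0222]
eef_rot: [-0.0, 1.0, -0.0, 0.0]
contact_force: [-0.4, -0.5, 5.0]
opening: 0.608
finger_force: 20.0
```

Call:
{"api": "carry_out", "payload": {"plan": [{"rot":[0,0,0],"xyz":[0,0,-0.025],"grip":170},{"rot":[0,0,0],"xyz":[0,0,-0.06],"grip":170},{"rot":[0,0,0],"xyz":[0,0,-0.08],"grip":170},{"rot":[0,0,0],"xyz":[0,0.04,-0.08],"grip":170},{"rot":[0,0,0],"xyz":[0,0.08,-0.08],"grip":170},{"rot":[0,0,0],"xyz":[0,0.12,-0.08],"grip":170},{"rot":[0,0,0],"xyz":[-0.001,0.16,-0.08],"grip":170},{"rot":[0,0,0],"xyz":[-0.001,0.2,-0.08],"grip":170}]}}

```text
clock: 19.02
tool_pos: [0.5602, 0.2063, 0.1013]
eef_rot: [-0.0, 1.0, -0.0, -0.0]
contact_force: [0.6, 0.3, -2.1]
opening: 0.608
finger_force: 20.0
```

Call:
{"api": "carry_out", "payload": {"plan": [{"rot":[0,0,0],"xyz":[-0.001,0.04,0],"grip":170},{"rot":[0,0,0],"xyz":[-0.001,0.08,0],"grip":170},{"rot":[0,0,0],"xyz":[-0.001,0.111,0],"grip":170},{"rot":[0,0,0],"xyz":[-0.001,0.111,0],"grip":170},{"rot":[0,0,0],"xyz":[-0.001,0.111,0],"grip":170},{"rot":[0,0,0],"xyz":[-0.001,0.111,0.02],"grip":170},{"rot":[0,0,0],"xyz":[-0.001,0.111,0.04],"grip":170},{"rot":[0,0,0],"xyz":[-0.001,0.111,0.055],"grip":170}]}}

```text
clock: 19.68
tool_pos: [0.5615, 0.3126, 0.0449]
eef_rot: [0.001, 1.0, -0.002, -0.001]
contact_force: [0.1, 0.1, -2.5]
opening: 0.609
finger_force: 20.0
```

Call:
{"api": "carry_out", "payload": {"plan": [{"rot":[0,0,0],"xyz":[0,0,0.012],"grip":170},{"rot":[0,0,0],"xyz":[0,0,0.018],"grip":170},{"rot":[0,0,0],"xyz":[0,0,0.02],"grip":170},{"rot":[0,0,0],"xyz":[0,0,0.02],"grip":170},{"rot":[0,0,0],"xyz":[0,0,0.021],"grip":170},{"rot":[0,0,0],"xyz":[0,0,0.021],"grip":170}]}}

```text
clock: 20.18
tool_pos: [0.5624, 0.3153, 0.0261]
eef_rot: [0.0, 1.0, 0.0, 0.001]
contact_force: [0.5, -0.4, -0.2]
opening: 0.609
finger_force: 20.0
```

Call:
{"api": "carry_out", "payload": {"plan": [{"rot":[0,0,0],"xyz":[0,0,0],"grip":85},{"rot":[0,0,0],"xyz":[0,0,0],"grip":50},{"rot":[0,0,0],"xyz":[0,0,0],"grip":40},{"rot":[0,0,0],"xyz":[0,0,-0.015],"grip":40},{"rot":[0,0,0],"xyz":[0,0,-0.045],"grip":40},{"rot":[0,0,0],"xyz":[0,0,-0.085],"grip":40},{"rot":[0,0,0],"xyz":[0,0,-0.125],"grip":40},{"rot":[0,0,0],"xyz":[0,0,-0.125],"grip":40}]}}

```text
clock: 20.85
tool_pos: [0.566, 0.3189, 0.1599]
eef_rot: [0.0, 1.0, 0.004, 0.006]
contact_force: [0.7, 0.6, 0.2]
opening: 0.841
finger_force: 0.0
```

Call:
{"api": "carry_out", "payload": {"plan": [{"rot":[0,0,-0.12],"xyz":[0.015,-0.037,0],"grip":100},{"rot":[0,0,-0.24],"xyz":[0.03,-0.074,0],"grip":100},{"rot":[0,0,-0.36],"xyz":[0.045,-0.111,0],"grip":100},{"rot":[0,0,-0.48],"xyz":[0.06,-0.148,0],"grip":100},{"rot":[0,0,-0.6],"xyz":[0.075,-0.185,0],"grip":100},{"rot":[0,0,-0.72],"xyz":[0.09,-0.222,0],"grip":100},{"rot":[0,0,-0.84],"xyz":[0.105,-0.26,0],"grip":100},{"rot":[0,0,-0.9],"xyz":[0.1215,-0.2975,0],"grip":100}]}}

```text
clock: 21.52
tool_pos: [0.4402, 0.0165, 0.1515]
eef_rot: [-0.438, 0.899, -0.0, 0.001]
contact_force: [2.5, -1.0, -0.0]
opening: 0.606
finger_force: 0.0
```

Call:
{"api": "carry_out", "payload": {"plan": [{"rot":[0,0,-0.12],"xyz":[0,0,0],"grip":100},{"rot":[0,0,-0.24],"xyz":[0,0,0],"grip":100},{"rot":[0,0,-0.36],"xyz":[0,0,0],"grip":100},{"rot":[0,0,-0.48],"xyz":[0,0,0],"grip":100},{"rot":[0,0,-0.6],"xyz":[0,0,0],"grip":100},{"rot":[0,0,-0.67],"xyz":[0,0,0],"grip":100},{"rot":[0,0,-0.67],"xyz":[0,0,0],"grip":100},{"rot":[0,0,-0.67],"xyz":[0,0,0],"grip":100}]}}

```text
clock: 22.18
tool_pos: [0.4407, 0.0179, 0.1511]
eef_rot: [-0.706, 0.708, -0.001, 0.0]
contact_force: [-0.2, -0.5, 0.7]
opening: 0.606
finger_force: 0.0
```

Run:
```python
from h import *
s=r.get_state(); im=r.snapshot("wrist")[:,:,::-1]; cv2.imwrite("pics/w4.png",im)
np.save("s4.npy",np.r_[s["tool_pos"],s["eef_rot"]]);print(s["tool_pos"],s["eef_rot"],s["q"])
```

```text
[0.4407 0.0179 0.1511] [-0.706   0.7082 -0.0005  0.0004] [ 0.2622  0.6876 -0.6504  2.1754  0.8364  0.5449  2.1115]
```

View pics/w4.png

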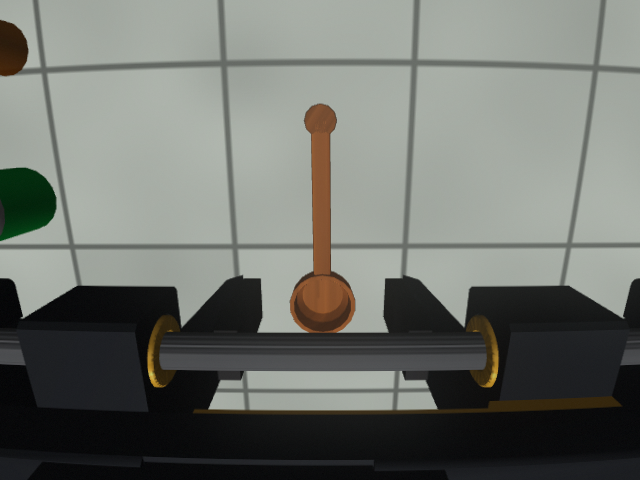

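The handle is at column 321, midway between the fingers, so it's aligned. I'll descend and grip.

Call:
{"api": "carry_out", "payload": {"plan": [{"rot":[0,0,0],"xyz":[0,0,0.03],"grip":100},{"rot":[0,0,0],"xyz":[0,0,0.065],"grip":100},{"rot":[0,0,0],"xyz":[0,0,0.1],"grip":100},{"rot":[0,0,0],"xyz":[0,0,0.125],"grip":100},{"rot":[0,0,0],"xyz":[0,0,0.138],"grip":100},{"rot":[0,0,0],"xyz":[0,0,0.144],"grip":100},{"rot":[0,0,0],"xyz":[0,0,0.145],"grip":100},{"rot":[0,0,0],"xyz":[0,0,0.145],"grip":100}]}}

```text
clock: 22.9
tool_pos: [0.4402, 0.0182, 0.0053]
eef_rot: [-0.707, 0.708, 0.0, -0.0]
contact_force: [-0.1, -0.4, 0.6]
opening: 0.61
finger_force: 0.0
```

Call:
{"api": "carry_out", "payload": {"plan": [{"rot":[0,0,0],"xyz":[0,0,0],"grip":150},{"rot":[0,0,0],"xyz":[0,0,0],"grip":180},{"rot":[0,0,0],"xyz":[0,0,0],"grip":200},{"rot":[0,0,0],"xyz":[0,0,0],"grip":220},{"rot":[0,0,0],"xyz":[0,0,0],"grip":245},{"rot":[0,0,0],"xyz":[0,0,0],"grip":245},{"rot":[0,0,0],"xyz":[0,0,0],"grip":245},{"rot":[0,0,0],"xyz":[0,0,0],"grip":245}], "squeeze": 20}}

```text
clock: 23.57
tool_pos: [0.4405, 0.018, 0.0058]
eef_rot: [-0.707, 0.707, -0.0, 0.0]
contact_force: [-0.3, -0.2, 4.9]
opening: 0.153
finger_force: 20.0
```

Call:
{"api": "carry_out", "payload": {"plan": [{"rot":[0,0,0],"xyz":[0,0,-0.025],"grip":245},{"rot":[0,0,0],"xyz":[0,0,-0.06],"grip":245},{"rot":[0,0,0],"xyz":[-0.02,0,-0.08],"grip":245},{"rot":[0,0,0.01],"xyz":[-0.06,-0.002,-0.08],"grip":245},{"rot":[0,0,0.02],"xyz":[-0.1,-0.004,-0.08],"grip":245},{"rot":[0,0,0.03],"xyz":[-0.14,-0.006,-0.08],"grip":245},{"rot":[0,0,0.04],"xyz":[-0.18,-0.008,-0.08],"grip":245},{"rot":[0,0,0],"xyz":[-0.215,-0.01,-0.08],"grip":245}]}}

```text
clock: 24.23
tool_pos: [0.4498, 0.2325, 0.0858]
eef_rot: [-0.707, 0.707, 0.0, -0.0]
contact_force: [0.6, 0.7, -0.4]
opening: 0.157
finger_force: 20.0
```

Call:
{"api": "carry_out", "payload": {"plan": [{"rot":[0,0,0],"xyz":[-0.035,0,0],"grip":245},{"rot":[0,0,0.02],"xyz":[-0.065,-0.001,0],"grip":245},{"rot":[0,0,0.05],"xyz":[-0.086,-0.0015,0],"grip":245},{"rot":[0,0,0.05],"xyz":[-0.086,-0.0015,0],"grip":245},{"rot":[0,0,0.05],"xyz":[-0.086,-0.0015,0.02],"grip":245},{"rot":[0,0,0.05],"xyz":[-0.086,-0.0015,0.035],"grip":245},{"rot":[0,0,0.05],"xyz":[-0.086,-0.0015,0.045],"grip":245},{"rot":[0,0,0.05],"xyz":[-0.086,-0.0015,0.045],"grip":245}]}}

```text
clock: 24.9
tool_pos: [0.4508, 0.3147, 0.0385]
eef_rot: [-0.689, 0.725, -0.0, -0.002]
contact_force: [0.4, 1.2, 0.0]
opening: 0.154
finger_force: 20.0
```

Run:
```python
from h import *
S=r.snapshot("scene")[:,:,::-1];print(r.get_state()["tool_pos"]); cv2.imwrite("pics/s5.png",cv2.resize(S[150:350,320:600],None,fx=2.5,fy=2.5))
```

```text
[0.4512 0.3154 0.0396]
```

View pics/s5.png

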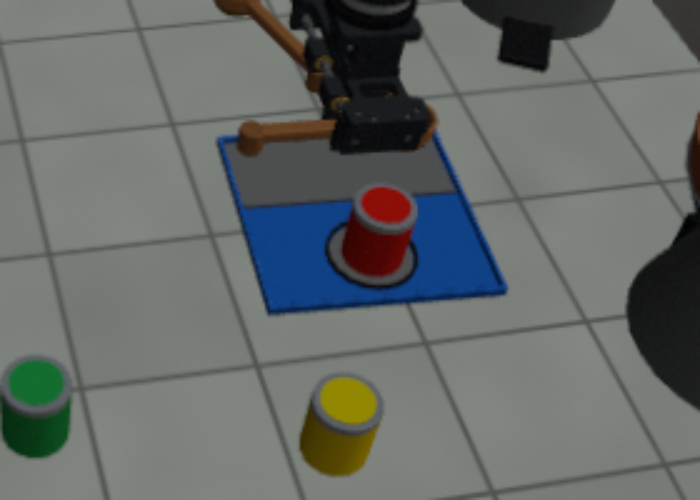

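The red tin is in its ring and the ladle is over the trough. I'll lower and release it.

Call:
{"api": "carry_out", "payload": {"plan": [{"rot":[0,0,0],"xyz":[0,0.001,0.01],"grip":245},{"rot":[0,0,0],"xyz":[0,0.001,0.02],"grip":245},{"rot":[0,0,0],"xyz":[0,0.001,0.027],"grip":245},{"rot":[0,0,0],"xyz":[0,0.001,0.03],"grip":245},{"rot":[0,0,0],"xyz":[0,0.001,0.031],"grip":245},{"rot":[0,0,0],"xyz":[0,0.001,0.031],"grip":245},{"rot":[0,0,0],"xyz":[0,0.001,0.031],"grip":245}]}}

```text
clock: 25.53
tool_pos: [0.4505, 0.3164, 0.0097]
eef_rot: [-0.689, 0.725, -0.0, -0.0]
contact_force: [-1.1, -1.5, 3.1]
opening: 0.155
finger_force: 20.0
```

Call:
{"api": "carry_out", "payload": {"plan": [{"rot":[0,0,0],"xyz":[0,0,0],"grip":210},{"rot":[0,0,0],"xyz":[0,0,0],"grip":180},{"rot":[0,0,0],"xyz":[0,0,0],"grip":175},{"rot":[0,0,0],"xyz":[0,0,-0.015],"grip":175},{"rot":[0,0,0],"xyz":[0,0,-0.045],"grip":175},{"rot":[0,0,0],"xyz":[0,0,-0.085],"grip":175},{"rot":[0,0,0],"xyz":[0,0,-0.125],"grip":175},{"rot":[0,0,0],"xyz":[0,0,-0.165],"grip":175}]}}

```text
clock: 26.2
tool_pos: [0.4505, 0.3166, 0.1761]
eef_rot: [-0.689, 0.725, 0.0, -0.0]
contact_force: [1.4, 0.3, 0.0]
opening: 0.311
finger_force: 0.0
```

Call:
{"api": "carry_out", "payload": {"plan": [{"rot":[0,0,0],"xyz":[0.1,0,-0.06],"grip":175},{"rot":[0,0,0],"xyz":[0.2,0,-0.06],"grip":175},{"rot":[0,0,0],"xyz":[0.2,0,-0.06],"grip":175},{"rot":[0,0,0],"xyz":[0.2,0,-0.06],"grip":175},{"rot":[0,0,0],"xyz":[0.2,0,-0.06],"grip":175},{"rot":[0,0,0],"xyz":[0.2,0,-0.06],"grip":175},{"rot":[0,0,0],"xyz":[0.2,0,-0.06],"grip":175},{"rot":[0,0,0],"xyz":[0.2,0,-0.06],"grip":175}]}}

```text
clock: 26.87
tool_pos: [0.4411, 0.1176, 0.2347]
eef_rot: [-0.689, 0.725, 0.0, 0.001]
contact_force: [0.3, 1.0, 0.4]
opening: 0.317
finger_force: 0.0
```

Run:
```python
from h import *
T=r.snapshot("top")[:,:,::-1];S=r.snapshot("scene")[:,:,::-1]; cv2.imwrite("pics/t6.png",T);cv2.imwrite("pics/s6.png",S)
print(r.get_state()["tool_pos"])
c=np.zeros((500,800,3),np.uint8);c[:300,:]=cv2.resize(S[170:350,80:560],(800,300));c[300:,:440]=cv2.resize(T[170:306,100:400],(440,200));c[300:,460:]=cv2.resize(T[170:306,400:631],(340,200));cv2.imwrite("pics/c6.png",c)
```

```text
[0.4408 0.1191 0.2346]
```

View pics/c6.png

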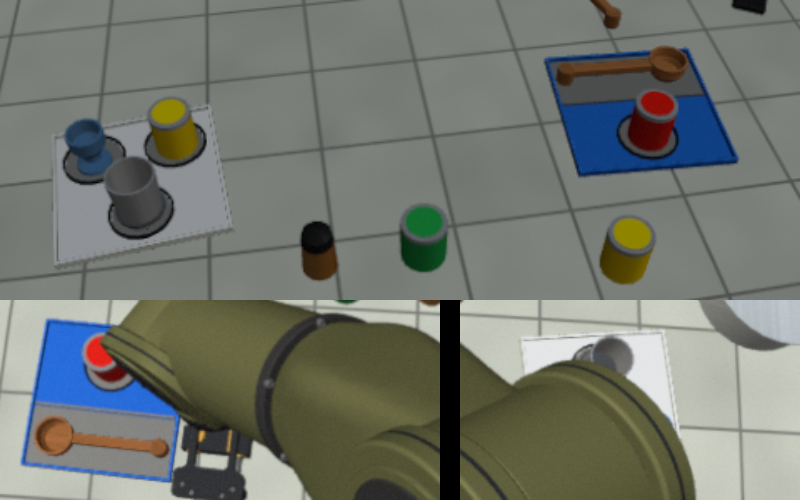

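Everything stands in its place. One numeric check, then I'll hand in.

Run:
```python
from h import *
ct,cs=cam("top"),cam("scene"); S=cv2.imread("pics/s6.png")
b,k=plane(ct,(136.1,263.2),.032),plane(ct,(209.1,270.6),.029); print(b,k,"origin",k+(b-k)*80/144)
sc=480/800
W=np.array([.537,-.3395]);B=np.array([.512,.3165])
def loc(P,c,y): d=P[:2]-c; return np.array([np.cos(y)*d[0]+np.sin(y)*d[1],-np.sin(y)*d[0]+np.cos(y)*d[1]])
print("ladle",loc(k+(b-k)*80/144,B,-.05))
for n,u,z,c,y in[("yel",(170,111),.066,W,.119),("red",(656,105),.066,B,-.05)]:
    e=blob(S,(int(80+u[0]*sc),int(170+u[1]*sc)),25)[0]; print(n,loc(plane(cs,e[0],z),c,y))
for n,u,z in[("egg",(86,133),.062),("cup",(133,176),.076)]: print(n,loc(plane(cs,(80+u[0]*sc,170+u[1]*sc),z),W,.119))
```

```text
[0.4486 0.3792 0.032 ] [0.4427 0.2329 0.029 ] origin [0.446  0.3142 0.0307]
ladle [-0.0658 -0.0056]
yel [-0.0513  0.0558]
red [0.0475 0.0041]
egg [-0.0448 -0.0465]
cup [0.0526 0.0073]
```

```bash
python3 -c "
from plant import r
print(r.finish_job())"
```

```text
the job is handed in; nothing more can be done
None
```

I've handed the job in. The cup, egg cup and yellow tin stand in the white tray's rings, and the red tin and ladle are in place on the blue tray. My last camera check put every item within about 7 mm of its target, but the hand-in returned no verdict.

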